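# Close the four storage jars, each with its own lid

## Robot

A 7-joint arm with a two-finger parallel gripper is mounted at the origin on a cart in front of the work surface, level with it; the furniture and walls round the work are solid. World frame = base frame: x ahead of the robot, y to its left, z up, the work surface at z = 0. Lengths are in m, angles in rad, forces in N, time in s.
With the tool pointing down it reaches from about 0.4 to 0.85 m from the base axis. Payload 10.4 kg.
Tool frame: the origin (TCP) lies midway between the tips of the shut fingers; the grasp point (between the pads) lies 19 mm behind it (manip.hold_point_z is the distance from the TCP to the grasp point, in m); z points along the fingers, y is the line along which they close (so a half turn about z gives the same grasp; the last joint's range is limited). The gripper opens to 85 mm and grips with 20 to 120 N. Pads are 22 mm wide; open, the fingers measure 114 mm over their backs; the gripper's body (76 mm by 85 mm) begins 54 mm behind the grasp point. The pads swing forward as they close: fully open they stand 13 mm farther back than shut.
Start: joints at [-1.258, 0.332, -0.065, 1.46, 0.022, 1.35, -0.088], TCP at [0.206, 0.59, 0.202] pointing down, gripper open.
Joint ranges: [-2.6, 2.6], [-0.5, 2.12], [-1.47, 1.34], [0.16, 2.42], [-1.27, 4.41], [0.06, 2.06], [-2.6, 2.6]. Speed limits (rad/s): [2.22, 2.22, 2.79, 2.79, 3.14, 3.14, 3.14].

## Interface

Orientations are given as a unit quaternion [x, y, z, w].
In Python, from workcell import manip, eyes, job gives the robot as it stands.
- The arm moves only by the shell command python3 -m crank 'ROWS' [FORCE]. ROWS is JSON, a list that holds one entry, the list of rows, each a list of 7 numbers: the finger opening in cm, from 0 to 8.54, then the shift along the world's x, y, z in cm, then the turn, a rotation vector about the world's x, y, z in degrees. In form: [[[hand, x, y, z, ax, ay, az], ...]]. A call has 1 to 20 rows; each row shifts and turns the commanded pose from where the row before left it; what a row does not reach is not made up. A row lasts 1/8 s, in which the tool goes at most 62.5 mm and 10.7 degrees, less where a joint would pass 70% of its speed; a pose out of reach is approached as far as the arm can. A call with a gripper value outside its range is refused whole. The fingers move at their own pace and stop on an object; FORCE is the grip in N (left out, the last holds). Time passes only in rows, so rows that do not move let the fingers close. It gives the time, the measured TCP pose, the force, the opening and the grip force at its end, in the units of the state.
- manip.get_obs(): the state, without advancing time (a new reading comes with each control period).
- eyes.camera(name): name is "side" or "top"; returns (picture, depth): 480x640x3 uint8, red, green, blue; 480x640 float32, m along the optical axis (not along the pixel's ray), 0 where there is no reading.
- eyes.camera_params(name): a dict with "fx", "fy", "cx", "cy" (pixels), "dist" ([k1, k2, p1, p2, k3] as OpenCV has them; the pictures are not rectified), "world_from_camera" (4x4, takes a point from camera to world coordinates). Camera axes: x right, y down, z forward; pixel columns grow to the right and rows downward; lengths in m; the calibration is good to about 2 mm. A picture is of the moment at which its call begins. camera_params takes no time and is no camera call.
- job.hand_in(): hands the job in; it is judged then, once.
The state is a dict: "clock": time; "joint_pos": joint angles; "joint_velocities": joint speeds; "tau": joint torques, N m; "position": TCP position; "ee_rot": TCP orientation; "ft_force": force on the tool from outside, world axes, zero at the start; "torque": the same for the moment, N m; "grip_width": opening from 0.0 (shut) to 1.0 (fully open); "grasp_force": force on a finger pad.
Only numpy, scipy, OpenCV 4.12 (cv2) and the standard library are available. Lean on these libraries where they do the work, as an engineer would, in place of code of your own. Each camera call takes 0.05 s, during which the arm holds its last target. There are 200 camera calls.

## Task

The four white ceramic jars have been refilled and stand open, and their dark wooden lids lie in front of them: put every lid on the jar it fits by shape and size, so that the food stays fresh. Set each lid down gently, without dropping it, until it is fully home, lying flat on the rim all round, and let go of it. Leave the jars where they stand, and do not disturb the jam jar and the flat tin among them.

Things in the scene. Friction and masses are not known exactly. Their poses are not given: they have to be found in the camera images.
- big_round_jar: open white ceramic storage jar, large round, 104 mm across outside, 84 mm high, holding biscuits; walls 6 mm, mouth 92 mm across, the walls inside are straight. It stands loose on the worktop. Origin: centre of its underside; z up.
- small_round_jar: open white ceramic storage jar, small round, 76 mm across outside, 70 mm high, holding brown sugar cubes; walls 6 mm, mouth 64 mm across, the walls inside are straight. It stands loose on the worktop. Origin: centre of its underside; z up.
- square_jar: open white ceramic storage jar, square, 88 x 88 mm with rounded corners outside, 76 mm high, holding walnuts; walls 6 mm, mouth 76 x 76 mm, the walls inside are straight. It stands loose on the worktop. Origin: centre of its underside; z up, x and y along its sides.
- oblong_jar: open white ceramic storage jar, oblong, 80 mm along its x and 124 mm along its y, with rounded corners outside, 64 mm high, holding crispbread; walls 6 mm, mouth 68 mm (x) by 112 mm (y), the walls inside are straight. It stands loose on the worktop. Origin: centre of its underside; z up, x and y along its sides.
- big_round_lid: dark wooden lid of the large round jar, 104 mm across, right way up on the worktop: plate 10 mm thick, under it a tapered plug 10 mm deep (2.5 mm play all round in the mouth, 9 mm at its lower edge), on its middle a knob 26 mm across, 30 mm high. Origin: centre of the plug's underside; z up. When home, the plate lies on the rim, origin 74 mm above the jar's.
- small_round_lid: dark wooden lid of the small round jar, 76 mm across, right way up on the worktop: plate 10 mm thick, under it a tapered plug 10 mm deep (2.5 mm play all round in the mouth, 9 mm at its lower edge), on its middle a knob 26 mm across, 30 mm high. Origin: centre of the plug's underside; z up. When home, the plate lies on the rim, origin 60 mm above the jar's.
- square_lid: dark wooden lid of the square jar, 88 x 88 mm with rounded corners, right way up on the worktop: plate 10 mm thick, under it a tapered plug 10 mm deep (2.5 mm play all round in the mouth, 9 mm at its lower edge), on its middle a bar handle 46 mm long (x), 16 mm thick (y), 30 mm high. Origin: centre of the plug's underside; z up, x, y along its sides. When home, the plate lies on the rim, origin 66 mm above the jar's.
- oblong_lid: dark wooden lid of the oblong jar, 80 mm along its x and 124 mm along its y, with rounded corners, right way up on the worktop: plate 10 mm thick, under it a tapered plug 10 mm deep (2.5 mm play all round in the mouth, 9 mm at its lower edge), on its middle a bar handle 46 mm long (x), 16 mm thick (y), 30 mm high. Origin: centre of the plug's underside; z up, x, y along its sides. When home, the plate lies on the rim, origin 54 mm above the jar's.
- jam_jar: closed glass jar of red jam with a white lid, 64 mm across, 87 mm high, standing among the open jars; not part of the job. Origin: centre of its underside.
- tuna_tin: flat closed metal tin, 86 mm across, 40 mm high, standing among the lids; not part of the job. Origin: centre of its underside.
Not all that is in view belongs to the job. What is shaped like the small_round_lid but orange or pink is not meant.

How it is judged:
By the outcome, as a careful person would: the job done as asked, in the order asked, and still so for the second after the job is handed in, with the robot touching nothing.
It also fails if it takes over 109 s, if anything falls off the work surface, if the arm or the gripper's body presses on something with over 40 N, if the wrist force passes 120 N, or if a joint passes its speed limit or range.

## Working session

There is one attempt and no reset: what is moved stays moved. The work goes in short steps, Python scripts to look and compute and a shell command to move; the robot and the scene stay as the last step left them, time stands still between calls to the robot, and variables do not carry over. Pictures are saved under pics/ and viewed, at most 14 in all, crops included, and the job is handed in when it is done.

```bash
mkdir -p pics; ls
python3 - <<'E'
from workcell import manip, eyes, job
import cv2, numpy as np
for n in ("top","side"):
    im,d=eyes.camera(n); cv2.imwrite(f"pics/{n}0.png",im[:,:,::-1]); np.savez(f"{n}0.npz",im=im,d=d)
    p=eyes.camera_params(n); print(n,{k:np.round(v,4).tolist() for k,v in p.items()})
print(manip.get_obs(), manip.hold_point_z)
E
```

```text
pics
top {'fx': 510.9462, 'fy': 510.9462, 'cx': 323.9558, 'cy': 237.3025, 'dist': [0.0495, 0.0, 0.0, 0.0, 0.0], 'world_from_camera': [[-0.0274, -0.9925, 0.1191, 0.3062], [-0.999, 0.0316, 0.0332, -0.0195], [-0.0367, -0.1181, -0.9923, 1.5296], [0.0, 0.0, 0.0, 1.0]]}
side {'fx': 471.7265, 'fy': 471.7265, 'cx': 317.4269, 'cy': 232.9435, 'dist': [-0.0822, 0.0, 0.0, 0.0, 0.0], 'world_from_camera': [[0.9085, -0.1685, 0.3824, 0.0747], [-0.4177, -0.3915, 0.8199, -0.8565], [0.0116, -0.9046, -0.4261, 0.4963], [0.0, 0.0, 0.0, 1.0]]}
{'clock': 0.1, 'joint_pos': array([-1.25757078,  0.33281567, -0.06470749,  1.46089098,  0.0215721 ,
        1.34988909, -0.08848904]), 'joint_velocities': array([-3.27458002e-04, -3.35572685e-04,  1.32450938e-04, -1.59653934e-04,
        5.05359614e-05, -9.55777945e-04, -2.04805217e-04]), 'tau': array([ 1.07932687e-03, -6.26736975e+01,  4.89047414e-02, -3.92428958e+01,
        1.63405604e-02,  6.81926365e-03,  5.73356829e-05]), 'position': array([0.20583172, 0.58972416, 0.20147509]), 'ee_rot': array([ 1.67109116e-01,  9.85938190e-01, -6.47696492e-04, -9.44296330e-05]), 'ft_force': array([-0.18847725,  0.67887618,  0.14844703]), 'torque': array([ 0.0219122 , -0.07629201,  0.00163894]), 'grasp_force': 0.0, 'grip_width': 1.0006649522471962} 0.0187
```

View pics/top0.png

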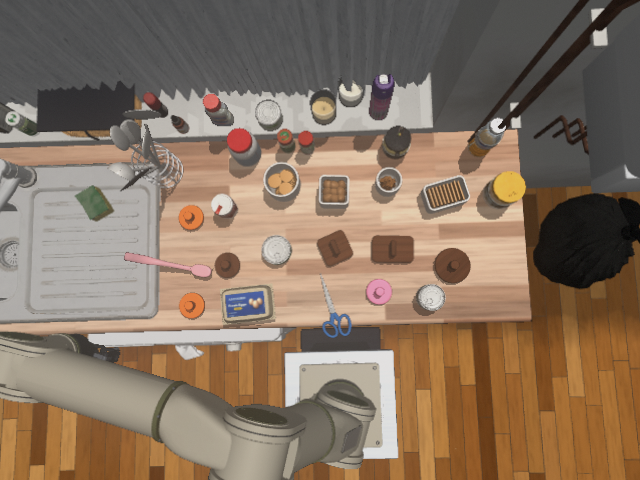

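View pics/side0.png

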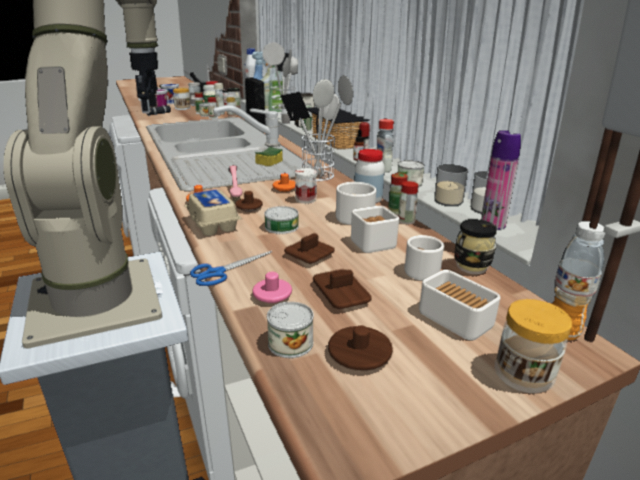

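```bash
cat > lib.py <<'E'
import cv2, numpy as np
from workcell import manip, eyes
def rays(name, px):
    p=eyes.camera_params(name); K=np.array([[p['fx'],0,p['cx']],[0,p['fy'],p['cy']],[0,0,1]])
    n=cv2.undistortPoints(np.float64(px).reshape(-1,1,2),K,np.array(p['dist'])).reshape(-1,2)
    T=np.array(p['world_from_camera']); return T[:3,3], np.c_[n,np.ones(len(n))]@T[:3,:3].T
def onplane(name,px,z):
    o,d=rays(name,px); return (o+d*((z-o[2])/d[:,2])[:,None])[:,:2]
def height(name,d):
    v,u=np.mgrid[:480,:640]; o,r=rays(name,np.c_[u.ravel(),v.ravel()])
    return (o+r*d.reshape(-1,1)).reshape(480,640,3)
def outline(im,c,kind,half=34,s=6):
    """hull (picture px) of the dark / white blob nearest picture point c"""
    x0,y0=c[0]-half,c[1]-half; crop=im[y0:y0+2*half,x0:x0+2*half].astype(np.float32)
    M=np.float32([[s,0,(s-1)/2],[0,s,(s-1)/2]]); crop=cv2.warpAffine(crop,M,(2*half*s,2*half*s),flags=cv2.INTER_CUBIC)
    r,b=crop[...,0],crop[...,2]
    m=(r<135)&(r-b>5) if kind=='dark' else (r-b<38)
    m=cv2.morphologyEx(m.astype(np.uint8),cv2.MORPH_OPEN,np.ones((7,7)))
    cs,_=cv2.findContours(m,cv2.RETR_EXTERNAL,cv2.CHAIN_APPROX_NONE)
    k=max(cs,key=cv2.contourArea)
    h=cv2.convexHull(k).reshape(-1,2).astype(float)
    return (h-(s-1)/2)/s+[x0,y0]
def pose(name,h,z):
    w=(onplane(name,h,z)*1000).astype(np.float32); mo=cv2.moments(w.reshape(-1,1,2))
    (cx,cy),sz,a=cv2.minAreaRect(w); c=cv2.minEnclosingCircle(w)
    e=np.roll(w,-1,0)-w; L=np.hypot(*e.T); th=np.arctan2(e[:,1],e[:,0])
    q=np.degrees(np.angle((L**2*np.exp(4j*th)).sum()))/4
    return np.round([mo['m10']/mo['m00'],mo['m01']/mo['m00'],cx,cy,*sz,a,q],1)
OBJ=dict(big_jar=((281,182),'white',.042),square_jar=((334,190),'white',.038),small_jar=((388,181),'white',.035),oblong_jar=((446,193),'white',.032),
 small_lid=((228,265),'dark',.015),square_lid=((335,248),'dark',.015),oblong_lid=((393,249),'dark',.015),big_lid=((453,265),'dark',.015))
E
python3 - <<'E'
from lib import *
f=np.load('top0.npz'); im,d=f['im'],f['d']; P=height('top',d)
big=cv2.resize(im,None,fx=3,fy=3,interpolation=cv2.INTER_CUBIC)
for k,(c,kind,z) in OBJ.items():
    h=outline(im,c,kind); print(k,'cen xy, rect xy, size, ang, q',pose('top',h,z).tolist())
    cv2.polylines(big,[np.int32(h*3+1)],True,(0,255,0),1)
cv2.imwrite('pics/ov.png',big[390:960,560:1500,::-1][:, :800+140][:, 40:840])
H=P[...,2]*1000
for n,c in dict(can=(430,297),redjar=(242,140),spice=(286,135),spice2=(306,138),darkjar=(397,135),tub=(247,303),pink=(378,291),jam=(222,203),tin=(276,250),yellow=(507,187),scis=(336,322),orange=(190,216)).items():
    x,y=c; w=np.s_[y-6:y+7,x-6:x+7]; print(n,np.round(np.nanmedian(P[w].reshape(-1,3),0)*1000),H[w].max().round())
E
```

```text
big_jar cen xy, rect xy, size, ang, q [668.9, 150.4, 676.0, 154.0, 167.6, 109.9, 5.4, 3.1]
square_jar cen xy, rect xy, size, ang, q [620.8, -0.8, 620.5, 0.2, 94.3, 104.3, 86.6, -3.6]
small_jar cen xy, rect xy, size, ang, q [639.6, -160.0, 639.6, -157.9, 79.4, 111.9, 52.1, -20.3]
oblong_jar cen xy, rect xy, size, ang, q [598.2, -325.8, 595.3, -322.9, 100.4, 153.7, 14.8, 15.4]
small_lid cen xy, rect xy, size, ang, q [412.9, 322.5, 413.4, 322.7, 76.1, 76.1, 44.0, 23.1]
square_lid cen xy, rect xy, size, ang, q [453.6, 1.4, 453.6, 1.1, 91.9, 91.6, 22.8, 22.3]
oblong_lid cen xy, rect xy, size, ang, q [445.0, -168.5, 444.5, -168.9, 124.9, 86.3, 87.2, -2.4]
big_lid cen xy, rect xy, size, ang, q [392.0, -339.5, 392.2, -340.0, 103.7, 109.5, 48.9, 15.2]
can [ 303. -267.   54.] 1530.0
redjar [755. 249. 143.] 151.0
spice [776. 129. 110.] 118.0
spice2 [766.  72. 106.] 115.0
darkjar [ 766. -189.  100.] 110.0
tub [300. 253.  73.] 1530.0
pink [ 324. -121.   22.] 1530.0
jam [589. 320.  87.] 95.0
tin [452. 173.  36.] 1530.0
yellow [ 601. -484.  111.] 1530.0
scis [237.   3.   5.] 18.0
orange [561. 427.  25.] 59.0
```

View pics/ov.png

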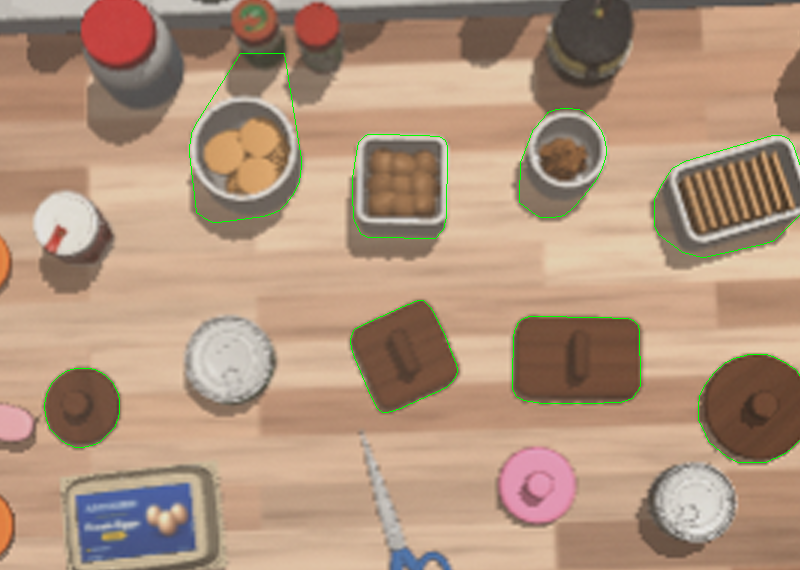

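```bash
python3 - <<'E'
import re
s=open('lib.py').read()
s=s.replace("else (r-b<38)","else ((r-b)/np.maximum(r,1)<0.17)&(r>T)").replace("half=34,s=6","half=26,s=6,T=70")
s=s.replace("    k=max(cs,key=cv2.contourArea)","    k=max(cs,key=lambda q:cv2.contourArea(cv2.convexHull(q)))")
open('lib.py','w').write(s)
E
python3 - <<'E'
from lib import *
f=np.load('top0.npz'); im=f['im']
big=cv2.resize(im,None,fx=4,fy=4,interpolation=cv2.INTER_CUBIC)
for x in [(281,158),(308,190),(281,203)]: print(im[x[1]-3:x[1]+4,x[0]].tolist())
for k,(c,kind,z) in OBJ.items():
    if kind=='dark': continue
    for T,zz,col in ((70,z,(0,255,0)),(165,2*z,(255,0,0))):
        h=outline(im,c,kind,T=T); print(k,T,pose('top',h,zz).tolist())
        cv2.polylines(big,[np.int32(h*4+1.5)],True,col,1)
cv2.imwrite('pics/ov2.png',big[590:920,1040:1900][:, :800,::-1])
E
```

```text
[[137, 117, 101], [135, 115, 99], [135, 115, 99], [132, 113, 96], [133, 113, 96], [134, 114, 98], [146, 129, 115]]
[[220, 189, 160], [224, 195, 165], [225, 199, 169], [226, 200, 170], [225, 199, 169], [224, 195, 166], [224, 194, 165]]
[[108, 99, 91], [119, 105, 95], [134, 113, 95], [133, 112, 95], [134, 114, 96], [135, 115, 97], [134, 114, 97]]
big_jar 70 [658.0, 151.8, 657.4, 151.1, 120.3, 106.3, 32.5, 31.8]
big_jar 165 [654.1, 149.8, 653.9, 150.0, 102.1, 102.8, 32.5, -12.4]
square_jar 70 [623.2, -2.1, 622.5, -1.8, 90.4, 100.0, 86.5, -3.5]
square_jar 165 [619.8, -2.7, 619.9, -2.7, 87.9, 86.5, 86.6, -3.2]
small_jar 70 [647.9, -164.9, 648.2, -163.8, 77.2, 87.3, 49.8, -27.8]
small_jar 165 [644.7, -163.5, 644.8, -163.3, 75.0, 73.4, 87.8, 18.0]
oblong_jar 70 [604.1, -329.8, 604.2, -329.7, 86.5, 136.1, 14.8, 15.2]
oblong_jar 165 [601.3, -327.2, 601.4, -327.3, 80.0, 123.3, 15.0, 14.8]
```

View pics/ov2.png

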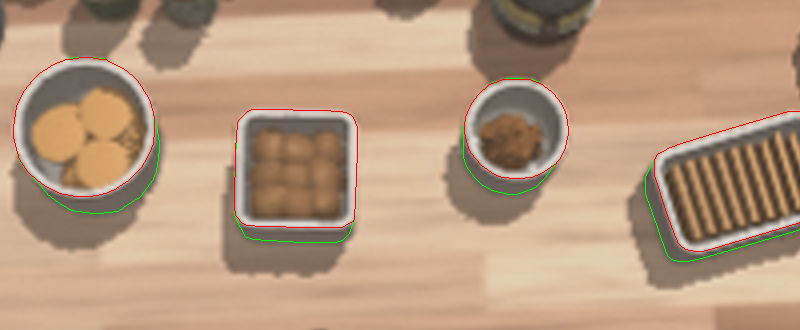

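```bash
python3 -m crank '[[[5,2.6,-3.35,0,0,0,0],[5,2.6,-3.35,0,0,0,0],[5,2.6,-3.35,0,0,0,0],[5,2.6,-3.35,0,0,0,0],[5,2.6,-3.35,0,0,0,0],[5,2.6,-3.35,0,0,0,0],[5,2.6,-3.35,0,0,0,0],[5,2.6,-3.35,0,0,0,0],[5,0,0,-3,0,0,0],[5,0,0,-3,0,0,0],[5,0,0,-3,0,0,0],[5,0,0,0,0,0,0]]]' 30
```

```text
clock: 1.6
position: [0.4126, 0.3209, 0.1102]
ee_rot: [0.167, 0.986, -0.002, -0.001]
ft_force: [-0.1, 0.3, 1.3]
grip_width: 0.587
grasp_force: 0.0
```

```bash
python3 -m crank '[[[5,0.05,0.15,-3,0,0,0],[5,0,0,-3,0,0,0],[5,0,0,-2.2,0,0,0],[5,0,0,0,0,0,0],[1.5,0,0,0,0,0,0],[1.5,0,0,0,0,0,0],[1.5,0,0,0,0,0,0],[1.5,0,0,0,0,0,0],[1.5,0,0,0,0,0,0],[1.5,0,0,0,0,0,0]]]' 30
```

```text
clock: 2.85
position: [0.4144, 0.3236, 0.0302]
ee_rot: [0.167, 0.986, -0.0, -0.0]
ft_force: [0.0, 0.3, 0.4]
grip_width: 0.176
grasp_force: 0.0
```

Run:
```python
from lib import *
a,_=eyes.camera('top'); b,_=eyes.camera('side')
c=lambda im,x,y:cv2.resize(im[y-40:y+40,x-50:x+50],None,fx=4,fy=4,interpolation=cv2.INTER_CUBIC)
cv2.imwrite('pics/g1.png',np.hstack([c(a,228,265),c(b,245,200)])[:,:,::-1])
```

```text
(no output)
```

View pics/g1.png

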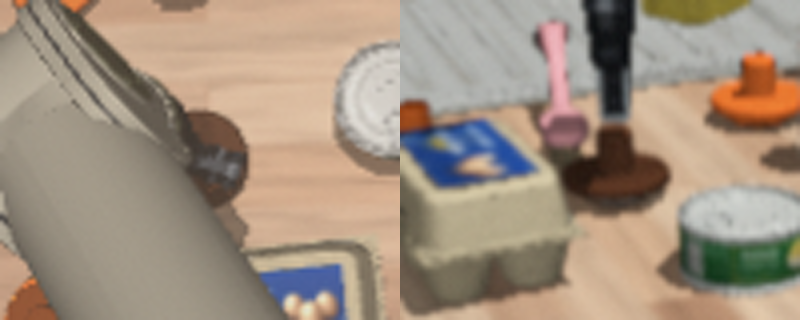

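Run:
```python
from lib import *
for n in('side','top'):
    im,d=eyes.camera(n); P=height(n,d); i=im.astype(int)
    near=(np.hypot(P[...,0]-.413,P[...,1]-.3225)<.06)&(P[...,2]<.15)&(P[...,2]>.006)
    br=near&(i[...,0]-i[...,2]>18); gr=near&(abs(i[...,0]-i[...,2])<12)
    for z in np.arange(.0,.13,.01):
        r=[]
        for m in (br,gr):
            q=P[m&(P[...,2]>=z)&(P[...,2]<z+.01)]*1000
            r.append((len(q),np.round(q.min(0)).tolist(),np.round(q.max(0)).tolist()) if len(q) else 0)
        print(n,round(z,2),*r)
```

```text
side 0.0 (12, [376.0, 290.0, 6.0], [435.0, 380.0, 10.0]) 0
side 0.01 (215, [375.0, 283.0, 10.0], [450.0, 376.0, 20.0]) 0
side 0.02 (74, [380.0, 290.0, 20.0], [445.0, 380.0, 30.0]) 0
side 0.03 (39, [387.0, 306.0, 30.0], [422.0, 382.0, 40.0]) 0
side 0.04 (42, [399.0, 306.0, 40.0], [425.0, 335.0, 48.0]) 0
side 0.05 (6, [403.0, 308.0, 56.0], [418.0, 315.0, 59.0]) (1, [409.0, 315.0, 59.0], [409.0, 315.0, 59.0])
side 0.06 (6, [399.0, 304.0, 60.0], [422.0, 313.0, 69.0]) (21, [402.0, 300.0, 60.0], [418.0, 317.0, 69.0])
side 0.07 (2, [401.0, 314.0, 71.0], [401.0, 314.0, 74.0]) (29, [402.0, 297.0, 70.0], [428.0, 327.0, 80.0])
side 0.08 0 (30, [401.0, 299.0, 80.0], [428.0, 328.0, 90.0])
side 0.09 0 (26, [401.0, 295.0, 90.0], [430.0, 339.0, 99.0])
side 0.1 0 (30, [391.0, 280.0, 101.0], [431.0, 332.0, 110.0])
side 0.11 0 (22, [389.0, 273.0, 110.0], [412.0, 304.0, 119.0])
side 0.12 0 (46, [387.0, 268.0, 120.0], [428.0, 332.0, 130.0])
top 0.0 (21, [378.0, 267.0, 6.0], [466.0, 330.0, 10.0]) 0
top 0.01 (79, [381.0, 286.0, 10.0], [450.0, 328.0, 20.0]) 0
top 0.02 (69, [384.0, 287.0, 20.0], [449.0, 327.0, 29.0]) 0
top 0.03 0 0
top 0.04 0 0
top 0.05 0 0
top 0.06 0 0
top 0.07 0 0
top 0.08 0 0
top 0.09 0 0
top 0.1 (2, [393.0, 288.0, 107.0], [418.0, 296.0, 108.0]) 0
top 0.11 (1, [418.0, 289.0, 113.0], [418.0, 289.0, 113.0]) (1, [412.0, 292.0, 115.0], [412.0, 292.0, 115.0])
top 0.12 (2, [395.0, 290.0, 122.0], [417.0, 295.0, 124.0]) 0
```

```bash
python3 -m crank '[[[5,-0.1,-0.1,0,0,0,0],[5,0,0,0,0,0,0],[5,0,0,0,0,0,0],[5,0,0,0,0,0,0],[5,0,0,-1,0,0,0],[5,0,0,-1,0,0,0],[5,0,0,-0.4,0,0,0],[1.5,0,0,0,0,0,0],[1.5,0,0,0,0,0,0],[1.5,0,0,0,0,0,0],[1.5,0,0,0,0,0,0],[1.5,0,0,0,0,0,0],[1.5,0,0,0,0,0,0]]]' 30
python3 - <<'E'
from lib import *
b,d=eyes.camera('side');P=height('side',d)
x,y=245,200
cv2.imwrite('pics/g2.png',cv2.resize(b[y-40:y+40,x-50:x+50],None,fx=5,fy=5,interpolation=cv2.INTER_CUBIC)[:,:,::-1])
E
```

```text
clock: 4.68
position: [0.4135, 0.3226, 0.0063]
ee_rot: [0.167, 0.986, 0.0, 0.0]
ft_force: [0.4, 0.2, -0.2]
grip_width: 0.286
grasp_force: 29.5
```

View pics/g2.png

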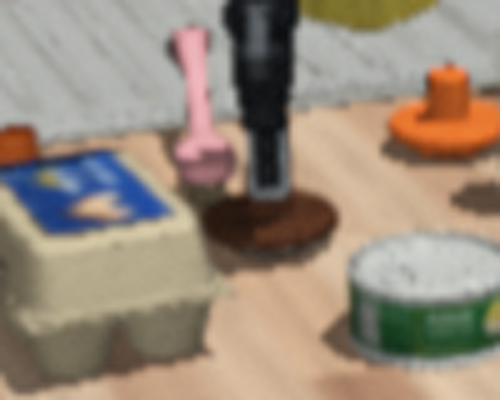

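```bash
python3 -m crank '[[[1.5,0,0,2,0,0,0],[1.5,0,0,4,0,0,0],[1.5,0,0,5,0,0,0],[1.5,1.93,-4.05,0,0,0,0],[1.5,1.93,-4.05,0,0,0,0],[1.5,1.93,-4.05,0,0,0,0],[1.5,1.93,-4.05,0,0,0,0],[1.5,1.93,-4.05,0,0,0,0],[1.5,1.93,-4.05,0,0,0,0],[1.5,1.93,-4.05,0,0,0,0],[1.5,1.93,-4.05,0,0,0,0],[1.5,1.93,-4.05,0,0,0,0],[1.5,1.93,-4.05,0,0,0,0],[1.5,1.93,-4.05,0,0,0,0],[1.5,1.9,-4.05,0,0,0,0],[1.5,0,0,0,0,0,0],[1.5,0,0,0,0,0,0]]]' 45
python3 - <<'E'
from lib import *
b,d=eyes.camera('side'); a,_=eyes.camera('top')
i=b.astype(int); 
c=lambda im,x,y:cv2.resize(im[y-40:y+40,x-50:x+50],None,fx=4,fy=4,interpolation=cv2.INTER_CUBIC)
cv2.imwrite('pics/p1.png',np.hstack([c(a,388,185),c(b,425,240)])[:,:,::-1])
E
```

```text
clock: 6.85
position: [0.6446, -0.1628, 0.1158]
ee_rot: [0.167, 0.986, 0.0, -0.0]
ft_force: [0.8, 0.1, -1.8]
grip_width: 0.28
grasp_force: 44.5
```

View pics/p1.png

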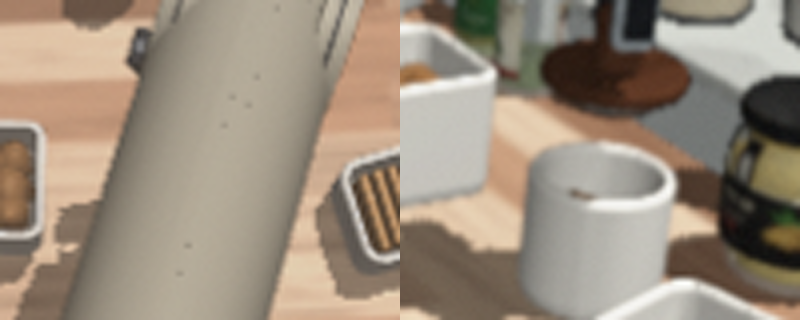

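```bash
python3 -m crank '[[[1.5,0,0,-1.5,0,0,0],[1.5,0,-0.05,-1.5,0,0,0],[1.5,0,0,-0.6,0,0,0],[1.5,0,0,-0.3,0,0,0],[1.5,0,0,-0.3,0,0,0],[1.5,0,0,-0.2,0,0,0],[1.5,0,0,-0.2,0,0,0],[1.5,0,0,0,0,0,0]]]'
```

```text
clock: 7.95
position: [0.6447, -0.1639, 0.0702]
ee_rot: [0.167, 0.986, 0.0, -0.0]
ft_force: [0.5, 0.5, -1.3]
grip_width: 0.28
grasp_force: 44.5
```

```bash
python3 -m crank '[[[1.5,0,0,-0.15,0,0,0],[1.5,0,0,-0.1,0,0,0],[1.5,0,0,-0.1,0,0,0],[1.5,0,0,-0.05,0,0,0],[1.5,0,0,0,0,0,0]]]'
```

```text
clock: 8.57
position: [0.6449, -0.1638, 0.0665]
ee_rot: [0.167, 0.986, 0.0, 0.0]
ft_force: [0.6, 0.9, 1.8]
grip_width: 0.276
grasp_force: 44.7
```

```bash
python3 -m crank '[[[1.5,0,0,-0.05,0,0,0],[2.9,0,0,0,0,0,0],[3.5,0,0,0,0,0,0],[5,0,0,0,0,0,0],[5,0,0,0,0,0,0],[5,0,0,1,0,0,0],[5,0,0,3,0,0,0],[5,0,0,3,0,0,0],[5,0,0,0,0,0,0]]]' 30
python3 - <<'E'
from lib import *
b,d=eyes.camera('side')
x,y=425,240
cv2.imwrite('pics/p1b.png',cv2.resize(b[y-40:y+40,x-50:x+50],None,fx=5,fy=5,interpolation=cv2.INTER_CUBIC)[:,:,::-1])
E
```

```text
clock: 9.7
position: [0.6464, -0.1645, 0.1393]
ee_rot: [0.167, 0.986, 0.0, 0.003]
ft_force: [1.1, -0.0, 0.2]
grip_width: 0.586
grasp_force: 0.0
```

View pics/p1b.png

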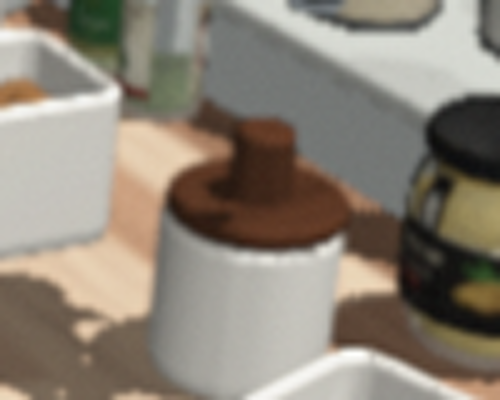

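```bash
python3 -m crank '[[[5,-4.03,-0.08,0,0,0,3.3],[5,-4.03,-0.08,0,0,0,3.3],[5,-4.03,-0.08,0,0,0,3.3],[5,-4.03,-0.08,0,0,0,3.3],[5,-4.03,-0.08,0,0,0,3.3],[5,0,0,-2,0,0,0],[5,0,0,-4,0,0,0],[5,0,0,-3,0,0,0],[5,0,0,0,0,0,0]]]' 30
```

```text
clock: 10.88
position: [0.441, -0.1675, 0.0437]
ee_rot: [0.024, 1.0, 0.0, -0.003]
ft_force: [-0.3, 0.0, -0.1]
grip_width: 0.588
grasp_force: 0.0
```

```bash
python3 -m crank '[[[5,0.2,-0.1,-1,0,0,0],[5,0,0,-1.5,0,0,0],[5,0,0,-1.2,0,0,0],[5,0,0,0,0,0,0],[5,0,0,0,0,0,0]]]' 30
```

```text
clock: 11.5
position: [0.4454, -0.169, 0.0089]
ee_rot: [0.024, 1.0, -0.0, 0.0]
ft_force: [-0.5, -0.8, -0.3]
grip_width: 0.588
grasp_force: 0.0
```

```bash
python3 -m crank '[[[3,0,0,-0.2,0,0,0],[0.5,0,0,0,0,0,0],[0.5,0,0,0,0,0,0],[0.5,0,0,0,0,0,0],[0.5,0,0,0,0,0,0],[0.5,0,0,0,0,0,0],[0.5,0,0,0,0,0,0],[0.5,0,0,0,0,0,0]]]' 45
```

```text
clock: 12.5
position: [0.4455, -0.1689, 0.007]
ee_rot: [0.024, 1.0, 0.0, 0.0]
ft_force: [-0.3, 0.8, 5.2]
grip_width: 0.174
grasp_force: 44.8
```

```bash
python3 -m crank '[[[0.5,0,0,1.5,0,0,0],[0.5,0,0,3,0,0,0],[0.5,0,0,4,0,0,0],[0.5,2.61,-2.635,0.5,0,0,2.95],[0.5,2.61,-2.635,0,0,0,2.95],[0.5,2.61,-2.635,0,0,0,2.95],[0.5,2.61,-2.635,0,0,0,2.95],[0.5,2.61,-2.635,0,0,0,2.95],[0.5,2.61,-2.635,0,0,0,2.95],[0.5,0,0,0,0,0,0],[0.5,0,0,0,0,0,0],[0.5,0,0,0,0,0,0]]]' 60
python3 - <<'E'
from lib import *
b,d=eyes.camera('side')
x,y=460,270
cv2.imwrite('pics/p2.png',cv2.resize(b[y-60:y+60,x-75:x+75],None,fx=4,fy=4,interpolation=cv2.INTER_CUBIC)[:,:,::-1])
E
```

```text
clock: 14.0
position: [0.6015, -0.3261, 0.0971]
ee_rot: [-0.13, 0.991, 0.0, 0.0]
ft_force: [0.2, 0.2, -2.4]
grip_width: 0.171
grasp_force: 59.5
```

View pics/p2.png

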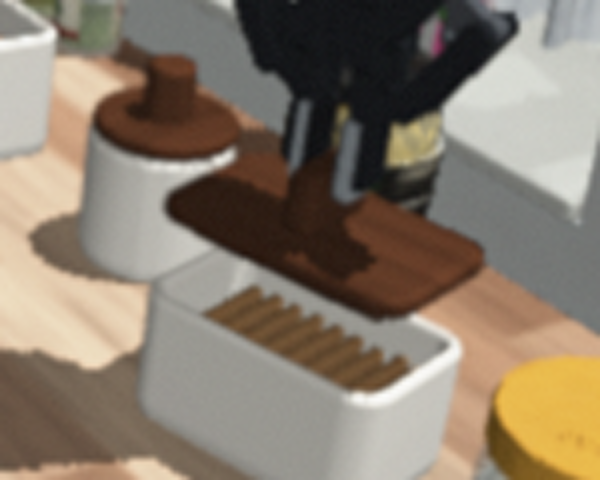

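```bash
python3 -m crank '[[[0.5,0.05,-0.1,-1,0,0,0],[0.5,0,0,-1.3,0,0,0],[0.5,0,0,-0.3,0,0,0],[0.5,0,0,-0.3,0,0,0],[0.5,0,0,-0.2,0,0,0],[0.5,0,0,-0.2,0,0,0],[0.5,0,0,-0.1,0,0,0],[0.5,0,0,0,0,0,0]]]'
```

```text
clock: 15.05
position: [0.6028, -0.3281, 0.064]
ee_rot: [-0.13, 0.991, -0.0, 0.001]
ft_force: [-3.2, 2.3, 6.5]
grip_width: 0.167
grasp_force: 60.5
```

```bash
python3 -m crank '[[[0.5,-0.1,0.1,0.15,0,0,0],[0.5,-0.05,0.05,0,0,0,0],[0.5,0,0,-0.1,0,0,0],[0.5,0,0,-0.1,0,0,0],[0.5,0,0,-0.1,0,0,0],[0.5,0,0,0,0,0,0]]]'
```

```text
clock: 15.8
position: [0.6006, -0.3264, 0.0613]
ee_rot: [-0.13, 0.992, 0.0, -0.0]
ft_force: [-2.9, 1.0, 1.9]
grip_width: 0.171
grasp_force: 59.9
```

```bash
python3 -m crank '[[[0.5,-0.05,0.02,-0.05,0,0,0],[0.5,0,0,-0.05,0,0,0],[0.5,0,0,0,0,0,0]]]'
```

```text
clock: 16.18
position: [0.6006, -0.3264, 0.0612]
ee_rot: [-0.13, 0.991, -0.0, 0.0]
ft_force: [-4.8, 2.5, 7.5]
grip_width: 0.17
grasp_force: 60.8
```

```bash
python3 -m crank '[[[1.9,0,0,0,0,0,0],[2.5,0,0,0,0,0,0],[3.5,0,0,0,0,0,0],[5,0,0,0,0,0,0],[5,0,0,0,0,0,0],[5,0,0,1,0,0,0],[5,0,0,3,0,0,0],[5,0,0,3,0,0,0],[5,0,0,0,0,0,0]]]' 30
python3 - <<'E'
from lib import *
b,d=eyes.camera('side'); P=height('side',d); i=b.astype(int)
m=(i[...,0]-i[...,2]>15)&(i[...,0]<110)&(P[...,2]>.06)&(P[...,2]<.082)&(np.hypot(P[...,0]-.6013,P[...,1]+.3272)<.08)
q=P[m]; A=np.c_[q[:,:2]-[.6013,-.3272],np.ones(len(q))]; s=np.linalg.lstsq(A,q[:,2],rcond=None)[0]; print(len(q),s, np.median(q[:,2]))
x,y=460,270
cv2.imwrite('pics/p2b.png',cv2.resize(b[y-60:y+60,x-75:x+75],None,fx=4,fy=4,interpolation=cv2.INTER_CUBIC)[:,:,::-1])
E
```

```text
clock: 17.3
position: [0.6018, -0.3273, 0.1339]
ee_rot: [-0.13, 0.991, -0.001, 0.002]
ft_force: [0.1, -0.0, -0.1]
grip_width: 0.586
grasp_force: 0.0
1563 [0.02140659 0.01641055 0.07261227] 0.07247318466989056
```

View pics/p2b.png

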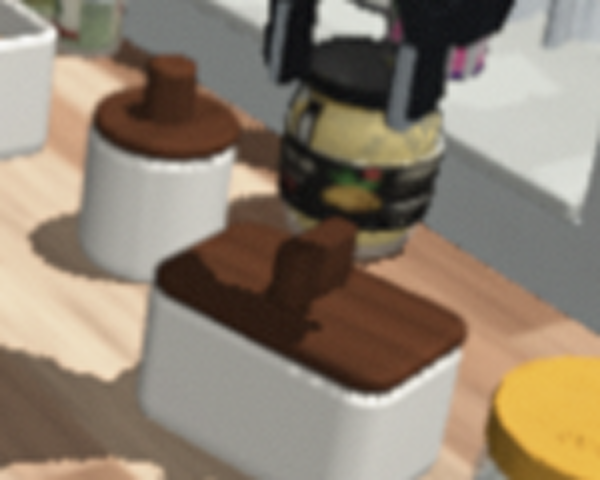

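```bash
python3 -m crank '[[[5,-4.2,-0.25,0,0,0,0],[5,-4.2,-0.25,0,0,0,0],[5,-4.2,-0.25,0,0,0,0],[5,-4.2,-0.25,0,0,0,0],[5,-4.2,-0.25,0,0,0,0],[5,0,0,-2,0,0,0],[5,0,0,-4,0,0,0],[5,0,0,-3,0,0,0],[5,0,0,0,0,0,0],[5,0,0,0,0,0,0]]]' 30
```

```text
clock: 18.6
position: [0.3906, -0.3392, 0.0411]
ee_rot: [-0.13, 0.992, -0.0, 0.0]
ft_force: [-0.3, 0.0, 0.2]
grip_width: 0.585
grasp_force: 0.0
```

```bash
python3 -m crank '[[[5,0.15,-0.05,-1.5,0,0,0],[5,0,0,-1.4,0,0,0],[5,0,0,-0.5,0,0,0],[5,0,0,0,0,0,0],[1.5,0,0,0,0,0,0],[1.5,0,0,0,0,0,0],[1.5,0,0,0,0,0,0],[1.5,0,0,0,0,0,0],[1.5,0,0,0,0,0,0],[1.5,0,0,0,0,0,0]]]' 45
```

```text
clock: 19.85
position: [0.3922, -0.3396, 0.0069]
ee_rot: [-0.13, 0.991, -0.0, 0.0]
ft_force: [-1.9, 0.2, 6.4]
grip_width: 0.277
grasp_force: 44.2
```

```bash
python3 -m crank '[[[1.5,0,0,1.5,0,0,0],[1.5,0,0,4,0,0,0],[1.5,0,0,6,0,0,0],[1.5,2.01,3.76,0,0,0,-2.3],[1.5,2.01,3.76,0,0,0,-2.3],[1.5,2.01,3.76,0,0,0,-2.3],[1.5,2.01,3.76,0,0,0,-2.3],[1.5,2.01,3.76,0,0,0,-2.3],[1.5,2.01,3.76,0,0,0,-2.3],[1.5,2.01,3.76,0,0,0,-2.3],[1.5,2.01,3.76,0,0,0,-2.3],[1.5,2.01,3.76,0,0,0,-2.3],[1.5,2.01,3.76,0,0,0,-2.3],[1.5,2.01,3.76,0,0,0,-2.3],[1.5,2.01,3.76,0,0,0,-2.3],[1.5,2.05,3.8,0,0,0,-2.3],[1.5,0,0,0,0,0,0],[1.5,0,0,0,0,0,0],[1.5,0,0,0,0,0,0]]]' 60
```

```text
clock: 22.22
position: [0.6535, 0.1484, 0.1217]
ee_rot: [0.131, 0.991, -0.0, 0.0]
ft_force: [-0.1, 0.1, -1.2]
grip_width: 0.269
grasp_force: 59.3
```

```bash
python3 -m crank '[[[1.5,0.05,0.15,-1.3,0,0,0],[1.5,0,0,-1.5,0,0,0],[1.5,0,0,-0.4,0,0,0],[1.5,0,0,-0.3,0,0,0],[1.5,0,0,-0.2,0,0,0],[1.5,0,0,-0.15,0,0,0],[1.5,0,0,0,0,0,0]]]'
```

```text
clock: 23.1
position: [0.6541, 0.1514, 0.0828]
ee_rot: [0.13, 0.992, 0.0, 0.0]
ft_force: [0.0, -0.6, -2.3]
grip_width: 0.273
grasp_force: 59.3
```

```bash
python3 -m crank '[[[1.5,0,-0.1,-0.05,0,0,0],[1.5,0,0,-0.1,0,0,0],[1.5,0,0,-0.05,0,0,0],[1.5,0,0,-0.05,0,0,0],[1.5,0,0,0,0,0,0]]]'
```

```text
clock: 23.72
position: [0.6542, 0.1503, 0.0811]
ee_rot: [0.13, 0.992, 0.0, 0.0]
ft_force: [-3.2, -1.9, 6.6]
grip_width: 0.269
grasp_force: 60.1
```

```bash
python3 -m crank '[[[2.9,0,0,0,0,0,0],[3.5,0,0,0,0,0,0],[5,0,0,0,0,0,0],[5,0,0,0,0,0,0],[5,0,0,1,0,0,0],[5,0,0,3,0,0,0],[5,0,0,2,0,0,0],[5,-4,-3,0,0,0,7.46],[5,-4,-3,0,0,0,7.46],[5,-4,-3,0,0,0,7.46],[5,-4,-3,0,0,0,7.46],[5,-4,-2.9,0,0,0,7.46],[5,0,0,0,0,0,0],[5,0,0,0,0,0,0]]]' 30
python3 - <<'E'
from lib import *
b,d=eyes.camera('side')
x,y=360,205
cv2.imwrite('pics/p3.png',cv2.resize(b[y-60:y+75,x-75:x+75],None,fx=4,fy=4,interpolation=cv2.INTER_CUBIC)[:,:,::-1])
E
```

```text
clock: 25.48
position: [0.4547, 0.0018, 0.141]
ee_rot: [-0.194, 0.981, 0.0, 0.001]
ft_force: [0.2, -0.4, -1.4]
grip_width: 0.585
grasp_force: 0.0
```

View pics/p3.png

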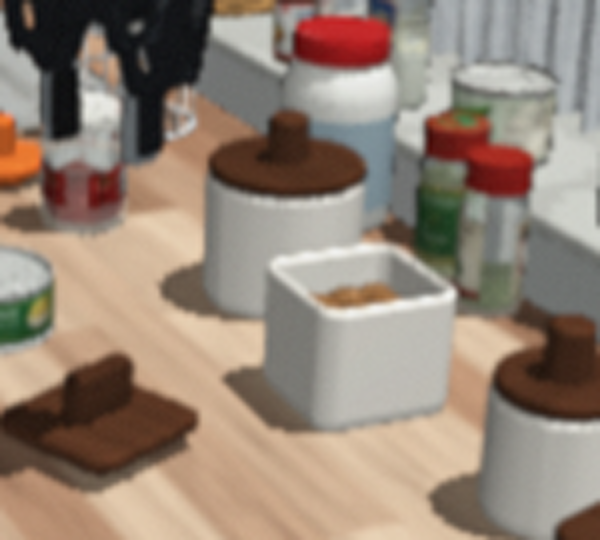

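```bash
python3 -m crank '[[[5,-0.1,-0.05,-3,0,0,0],[5,0,0,-4,0,0,0],[5,0,0,-3,0,0,0],[5,0,0,-2,0,0,0],[5,0,0,-1.1,0,0,0],[5,0,0,-0.2,0,0,0],[3,0,0,0,0,0,0],[0.5,0,0,0,0,0,0],[0.5,0,0,0,0,0,0],[0.5,0,0,0,0,0,0],[0.5,0,0,0,0,0,0],[0.5,0,0,0,0,0,0],[0.5,0,0,0,0,0,0],[0.5,0,0,0,0,0,0]]]' 45
```

```text
clock: 27.28
position: [0.4539, 0.0011, 0.0081]
ee_rot: [-0.194, 0.981, 0.0, 0.001]
ft_force: [-0.8, -0.2, 6.1]
grip_width: 0.173
grasp_force: 44.9
```

```bash
python3 -m crank '[[[0.5,0,0,1.5,0,0,0],[0.5,0,0,4,0,0,0],[0.5,0,0,4.5,0,0,0],[0.5,3.32,-0.08,0,0,0,-5.14],[0.5,3.32,-0.08,0,0,0,-5.14],[0.5,3.32,-0.08,0,0,0,-5.14],[0.5,3.32,-0.08,0,0,0,-5.14],[0.5,3.32,-0.08,0,0,0,-5.14],[0.5,0,0,0,0,0,0],[0.5,0,0,0,0,0,0],[0.5,0,0,-1.5,0,0,0],[0.5,0,0,0,0,0,0],[0.5,0,0,0,0,0,0]]]' 60
```

```text
clock: 28.9
position: [0.6187, -0.0031, 0.0922]
ee_rot: [0.029, 1.0, 0.0, -0.0]
ft_force: [-0.3, 0.3, -1.5]
grip_width: 0.169
grasp_force: 59.5
```

```bash
python3 -m crank '[[[0.5,0.1,0.04,-0.5,0,0,0],[0.5,0,0,-0.4,0,0,0],[0.5,0,0,-0.3,0,0,0],[0.5,0,0,-0.2,0,0,0],[0.5,0,0,-0.15,0,0,0],[0.5,0,0,0,0,0,0]]]'
```

```text
clock: 29.65
position: [0.62, -0.0027, 0.0767]
ee_rot: [0.029, 1.0, 0.0, -0.0]
ft_force: [-0.0, 1.0, -2.0]
grip_width: 0.167
grasp_force: 59.5
```

```bash
python3 -m crank '[[[0.5,0,0,-0.1,0,0,0],[0.5,0,0,-0.1,0,0,0],[0.5,0,0,-0.05,0,0,0],[0.5,0,0,-0.05,0,0,0],[0.5,0,0,0,0,0,0]]]'
```

```text
clock: 30.28
position: [0.62, -0.0026, 0.0743]
ee_rot: [0.029, 1.0, 0.0, 0.0]
ft_force: [-3.6, 0.5, 5.5]
grip_width: 0.164
grasp_force: 60.4
```

Home height reached with contact; release, retreat towards the robot's left and check everything.

```bash
python3 -m crank '[[[1.9,0,0,0,0,0,0],[2.5,0,0,0,0,0,0],[3.5,0,0,0,0,0,0],[5,0,0,0,0,0,0],[5,0,0,0,0,0,0],[5,0,0,1,0,0,0],[5,0,0,3,0,0,0],[5,0,0,4,0,0,0],[5,0,0,4,0,0,0],[5,-4,3,2,0,0,0],[5,-4,4,0,0,0,0],[5,-4,4,0,0,0,0],[5,-4,4,0,0,0,0],[5,-3,4,0,0,0,0],[5,-2,5,0,0,0,0],[5,-2,5,0,0,0,0],[5,0,5,0,0,0,0],[5,0,0,0,0,0,0]]]' 30
python3 - <<'E'
from lib import *
b,d=eyes.camera('side'); P=height('side',d); i=b.astype(int); a,_=eyes.camera('top')
for n,(x,y,h,R) in dict(big=(654,150,84,48),small=(644.7,-163.4,70,35),square=(619.9,-2.7,76,40),oblong=(601.3,-327.2,64,38)).items():
    m=(i[...,0]-i[...,2]>12)&(i[...,0]<120)&(abs(P[...,2]*1000-h-9)<9)&(np.hypot(P[...,0]*1000-x,P[...,1]*1000-y)<R)&(np.hypot(P[...,0]*1000-x,P[...,1]*1000-y)>18)
    q=P[m]*1000; s=np.linalg.lstsq(np.c_[q[:,:2]-[x,y],np.ones(len(q))],q[:,2],rcond=None)[0]; print(n,len(q),'tilt deg',np.degrees(s[:2]).round(2),'top-expected',(s[2]-h-10).round(1))
s2=cv2.resize(b[130:330,270:540],(540,400)); t2=cv2.resize(a[150:310,200:480],(700,400))
cv2.imwrite('pics/e1.png',cv2.resize(np.vstack([cv2.copyMakeBorder(s2,0,0,0,160,0),t2]),(525,600))[:,:,::-1])
E
```

```text
clock: 32.52
position: [0.3885, 0.3409, 0.2142]
ee_rot: [0.026, 1.0, 0.001, -0.0]
ft_force: [0.2, -0.5, -0.6]
grip_width: 0.588
grasp_force: 0.0
big 259 tilt deg [-0.95  0.19] top-expected -2.6
small 244 tilt deg [0.56 0.18] top-expected -0.7
square 229 tilt deg [-0.19  0.35] top-expected -0.3
oblong 516 tilt deg [-0.59  0.18] top-expected -1.0
```

View pics/e1.png

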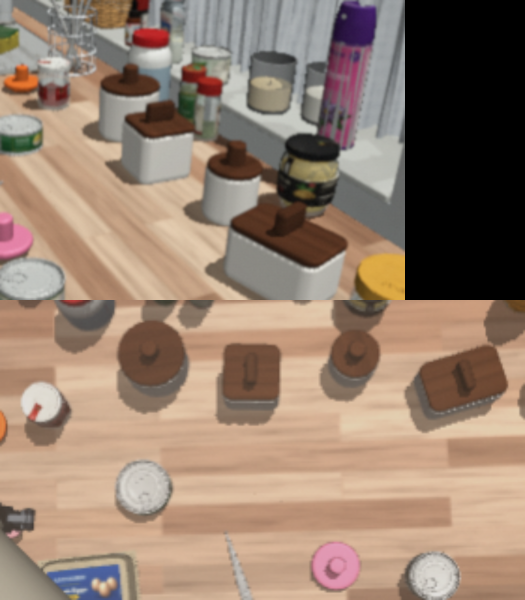

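The side and top views show all four lids flat and centred on their jars. The jam jar and tin are where they were, and the gripper is clear.

```bash
python3 -c "
from workcell import job
print(job.hand_in())"
```

```text
the job is handed in; nothing more can be done
None
```

All four lids are on their matching jars, lying flat and released, and I handed the job in at about 33 s; the hand-in gave no verdict.

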